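# Start a long exposure on the bench UV unit

## Robot

A 6-joint arm with a two-finger parallel gripper is mounted at the origin on a cart in front of the work surface, level with it; the furniture and walls round the work are solid. World frame = base frame: x ahead of the robot, y to its left, z up, the work surface at z = 0. Lengths are in m, angles in degrees, forces in N, time in s.
With the tool pointing down it reaches from about 0.35 to 0.875 m from the base axis. Payload 4.2 kg.
Tool frame: the origin (TCP) lies at the very end of the fingers, on their centre line; the grasp point (between the pads) lies 19 mm behind it; z points along the fingers, y is the line along which they close (so a half turn about z gives the same grasp; the last joint's range is limited). The gripper opens to 85 mm and grips with 20 to 120 N. Pads are 22 mm wide; open, the fingers measure 114 mm over their backs; the gripper's body (76 mm by 85 mm) begins 54 mm behind the grasp point. The pads swing forward as they close: fully open they stand 13 mm farther back than shut.
Start: joints at [91.077, 22.042, 0.453, 0, -68.411, -14.817], TCP at [0.148, 0.607, 0.231] pointing down, gripper open.
Joint ranges: [-179.83, 179.83], [-69.29, 118.12], [-61.27, 80.66], [-181.25, 117.63], [-171.15, -9.14], [-177.46, 177.46]. Speed limits (degrees/s): [159.86, 159.86, 180, 180, 180, 180].

## Interface

Orientations are given as [roll, pitch, yaw] about the fixed x, y, z axes, in that order (R = Rz(yaw) Ry(pitch) Rx(roll)).
In Python, from rig import get_state, cams, ticket gives the robot as it stands.
- The arm moves only by the tool arm_command, never from a script. Its arguments are lists of equal length, an entry for each row: "rot": the turn, a rotation vector about the tool's x, y, z in rad, a list of three; "translation": the shift along the tool's x, y, z in m, a list of three; "hand": the opening, from -1 (shut) to 1 (fully open), so that 0 is half open. In form: {"rot": [[wx, wy, wz], ...], "translation": [[dx, dy, dz], ...], "hand": [hand, ...]}. A call has 1 to 10 rows; each row is the pose to reach, as a shift and turn from the pose commanded when the call began, along the tool's axes at that moment; what a row does not reach only later rows make up. A row lasts 1/12 s, in which the tool goes at most 41.7 mm and 7.16 degrees, less where a joint would pass 70% of its speed; a pose out of reach is approached as far as the arm can. A call with a gripper value outside its range is refused whole. The fingers move at their own pace and stop on an object; "force" is the grip in N (left out, the last holds). Time passes only in rows, so rows that repeat a pose let the fingers close. It gives the time, the measured TCP pose, the force, the opening and the grip force at its end, in the units of the state.
- get_state(): the state, without advancing time (a new reading comes with each control period).
- cams.camera(name): name is "scene" or "top"; returns a dict with "pixels" (400x640x3 uint8, red, green, blue), "mtx" (3x3 intrinsics, pixels), "R" (3x3) and "t" (3): a world point X has camera coordinates R X + t. Camera axes: x right, y down, z forward; pixel columns grow to the right and rows downward; lengths in m; the calibration is good to about 2 mm. A picture is of the moment at which its call begins. There is no depth.
- ticket.close_job(): hands the job in; it is judged then, once.
The state is a dict: "t": time; "joint_pos": joint angles; "qvel": joint speeds; "joint_torque": joint torques, N m; "position": TCP position; "orientation": TCP orientation; "wrist_force": force on the tool from outside, world axes, zero at the start; "torque": the same for the moment, N m; "opening": opening from 0.0 (shut) to 1.0 (fully open); "finger_force": force on a finger pad.
Only numpy, scipy, OpenCV 4.12 (cv2) and the standard library are available. Lean on these libraries where they do the work, as an engineer would, in place of code of your own. Each camera call takes 0.05 s, during which the arm holds its last target. There are 200 camera calls.

## Task

Start a long exposure on the small bench UV exposure unit, with the fingertips only (closed fingers will do) and without picking anything up: first press the raised lid down until it is shut, then switch the power on by pressing the far half of the rocker until it tips over, then push in the standing right-hand square key (long exposure) until it stays in and its left neighbour pops out, and last press the large round start key all the way in and let it come back up. Do not lift the lid any further, never press start before the other three are set, and leave the things lying about where they are.

Things in the scene. Friction and masses are not known exactly. Their poses are not given: they have to be found in the camera images.
- uv_unit: the exposure unit: low off-white box 170 x 230 mm, 61 mm high (90 with its lid shut), fixed. Origin: centre of its underside; x points to its back (hinge side), y to its left, z up. A grey control strip, 62 mm deep, sloping 0.12 rad down to the front, runs along its front edge with, from left (+y): black rocker, two square keys 42 mm apart, large round key; tops 50 to 65 mm above the table
- lid_hinge (a point): the middle of the lid's hinge line at the back of the unit, 63 mm above the table; the line runs along the unit's y axis and does not move
- lid_tab (a point): top of the black tab (60 mm wide, sticks out 12 mm) at the middle of the lid's free front edge, 4 mm behind the tab's front end, 101 mm from the hinge line; moves with the lid (shut: 72 mm above the table, 22 mm in front of the unit's origin). The lid is 150 mm wide, 20 mm thick, with cooling fins on top. Press down on the tab and follow it forward and down to shut the lid
- lid (a joint): lid angle (rad): 0 shut, growing as the lid opens up and back about the hinge (1.3 at its stop). It starts raised by 0.75 to 1.05 and hinge friction keeps it wherever it is left, even nearly shut (it does not fall). It takes about 3 N at the tab when raised, under 1 N near shut, then it meets a hard stop
- rocker_far (a point): top face of the far (back) half of the black power rocker, 13 mm behind its pivot. The rocker is 37 mm long (front to back) and 24 mm wide; its far half stands up when off
- power_rocker (a joint): rocker angle (rad): 0 off (far half standing up), 0.5 on (far half down). An over-centre spring holds it in either position; it needs about 4 N on the far half and tips over by itself past 0.25; the far half then sits about 6 mm lower
- key_right_top (a point): centre of the top of the right square key (long exposure), 20 x 20 mm; it stands 8 mm above the strip at the start and 3 mm when pushed in
- key_right (a joint): how far the right square key is pushed in (m): 0 out (start), 0.005 in. It needs about 3.5 N and snaps over at half travel. The two square keys are interlocked: as one goes in the other comes out by the same amount, and they stay that way
- key_left_top (a point): centre of the top of the left square key (short exposure), 20 x 20 mm; pushed in (3 mm above the strip) at the start. Do not hold it down: it must be free to come out
- start_top (a point): centre of the top of the round start key, 28 mm in diameter, 9 mm above the strip
- start_key (a joint): how far the start key is pressed (m): 0 out, 0.005 fully in; a spring (about 1 N at first, 5 N fully in) brings it back up. It must only be pressed when lid, rocker and right square key are set
- carrier_2: bystander: round wafer carrier, 70 mm across, 14 mm high, loose on the table to the left of the unit. Origin: centre of its underside
- vial_1: bystander: white vial, 21 mm across, 52 mm high, standing loose at the right of the unit. Origin: centre of its underside
- marker_black: bystander: marker pen, 128 mm long, 15 mm thick, lying loose in front of the unit, along its front edge. Origin: underside, at its middle
- tweezers_2: bystander: dark tweezers, 119 mm long, lying loose at the front left of the table. Origin: underside, at the middle
- carrier_3: bystander: round wafer carrier, 60 mm across, 12 mm high, loose at the left of the table. Origin: centre of its underside
- chuck_puck: bystander: stepped round chuck, 54 mm across, 17 mm high, loose at the right of the table. Origin: centre of its underside
- key_left (a joint): how far the left square key stands out (m): 0 in (start), 0.005 out; always equal to key_right's value

How it is judged (in metres and radians):
On the way, in this order (a step that is already met when the one before it is completed fails the run):
1. the lid is pressed shut (value of joint lid below 0.04 rad), for 0.2 s.
2. the power rocker is tipped on (value of joint power_rocker above 0.42 rad), for 0.2 s.
3. the right square key is in (value of joint key_right above 0.004 m), for 0.2 s.
4. the start key is pressed fully in (value of joint start_key above 0.004 m), for 0.06 s.
At the end, for the whole second after the job is handed in: lid shut (within 0.04 rad), rocker on (over 0.42 of 0.5 rad), right square key in and left one out (over 4 of 5 mm), start key back up (within 1 mm) (value of joint lid below 0.04 rad and value of joint power_rocker above 0.42 rad and value of joint each of key_right, key_left above 0.004 m and value of joint start_key below 0.001 m); the robot touches nothing.
It fails at once if the arm or the hand, not the fingers, presses on the unit (contact force between the arm and uv_unit above 8 N).
It fails at once if start pressed (2 mm) before the lid is shut, the power on and the long exposure key in (value of joint start_key above 0.002 m and (value of joint lid above 0.06 rad or value of joint power_rocker below 0.4 rad or value of joint key_right below 0.0035 m)).
It fails at once if the lid lifted further open (value of joint lid above 1.15 rad).
It fails at once if a thing lying about is shifted by over 20 mm (distance of any of carrier_2, vial_1, marker_black, tweezers_2, carrier_3, chuck_puck from where it was at the start of the episode above 0.02 m).
It fails at once if a thing lying about is lifted off the table (height (world z) of any of carrier_2, vial_1, marker_black, tweezers_2, carrier_3, chuck_puck above 0.012 m).
It also fails if it takes over 48 s, if anything falls off the work surface, if the arm or the gripper's body presses on something with over 40 N, if the wrist force passes 120 N, or if a joint passes its speed limit or range.

## Working session

There is one attempt and no reset: what is moved stays moved. The work goes in short steps, Python scripts to look and compute and a tool call to move; the robot and the scene stay as the last step left them, time stands still between calls to the robot, and variables do not carry over. Pictures are saved under pics/ and viewed, at most 10 in all, crops included, and the job is handed in when it is done.

Besides the shell and the picture viewer there is one more tool, called after "Request:" as name(argument=value, ...) on one line, values as JSON. arm_command: Moves the arm, as the interface text tells. Its arguments: {"type":"object","properties":{"rot":{"type":"array","items":{"type":"array","items":{"type":"number"}}},"translation":{"type":"array","items":{"type":"array","items":{"type":"number"}}},"hand":{"type":"array","items":{"type":"number"}},"force":{"type":"number"}},"required":["rot","translation","hand"]}

```bash
mkdir -p pics; ls
python3 - <<'E'
from rig import get_state,cams
import cv2,numpy as np
s=get_state();print({k:np.round(v,3).tolist() for k,v in s.items()})
for n in("scene","top"):
    c=cams.camera(n);cv2.imwrite(f"pics/{n}0.png",c["pixels"][:,:,::-1])
    print(n,np.round(c["mtx"],1).tolist(),np.round(c["R"],4).tolist(),np.round(c["t"],4).tolist())
E
```

```text
pics
{'t': 0.0, 'joint_pos': [91.076, 22.091, 0.379, -0.029, -68.41, -14.815], 'qvel': [-0.021, -0.073, 0.039, -0.033, -0.007, -0.074], 'joint_torque': [0.0, -39.228, 18.84, 4.186, -0.005, 0.0], 'position': [0.148, 0.607, 0.23], 'orientation': [179.874, -0.005, -13.75], 'wrist_force': [-0.141, 0.375, -0.995], 'torque': [-0.009, 0.001, 0.019], 'finger_force': 0.0, 'opening': 0.999}
scene [[417.4, 0.0, 319.8], [0.0, 417.4, 196.5], [0.0, 0.0, 1.0]] [[0.6738, -0.7389, 0.0086], [-0.4255, -0.3975, -0.813], [0.6041, 0.5442, -0.5822]] [-0.3726, 0.274, 0.9585]
top [[424.8, 0.0, 321.6], [0.0, 424.8, 205.1], [0.0, 0.0, 1.0]] [[0.0031, -1.0, 0.0023], [-0.9918, -0.0034, -0.1275], [0.1276, -0.0019, -0.9918]] [-0.0312, 0.5151, 1.6368]
```

View pics/scene0.png

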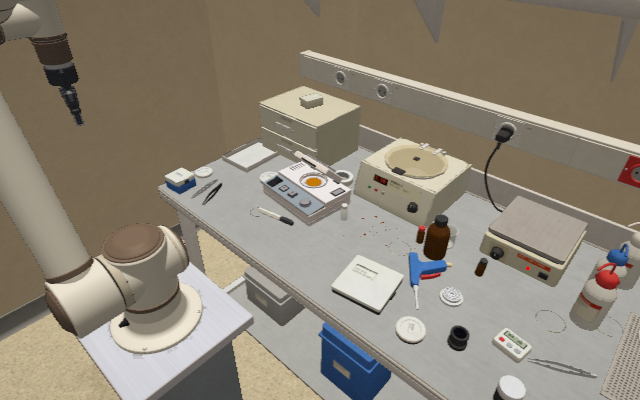

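View pics/top0.png

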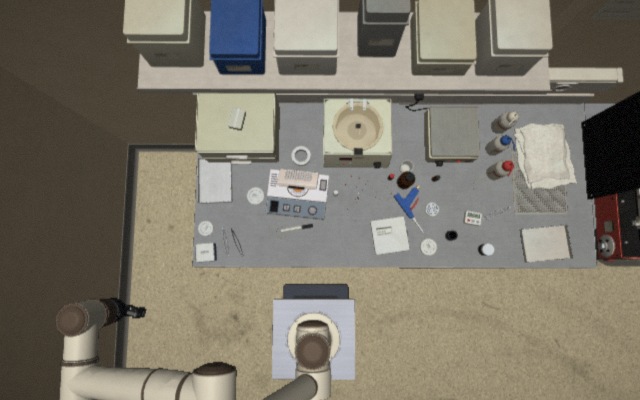

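The scene view shows the unit near (308,190), its lid raised and its strip along the front. In the top view it is near (298,193), with the strip at about (297,208). I'll zoom in on both.

Run:
```python
import cv2,numpy as np
a=cv2.imread("pics/scene0.png")[140:240,245:365];b=cv2.imread("pics/top0.png")[155:240,240:350]
f=lambda i:cv2.resize(i,(400*2,0*2) if 0 else None,fx=6.6 if i is a else 7.2,fy=6.6 if i is a else 7.2,interpolation=cv2.INTER_CUBIC)
a=f(a)
b=cv2.resize(b,None,fx=7,fy=7,interpolation=cv2.INTER_CUBIC)
print(a.shape,b.shape)
cv2.imwrite("pics/a.png",a[:600]);cv2.imwrite("pics/b.png",b)
```

```text
(660, 792, 3) (595, 770, 3)
```

View pics/b.png

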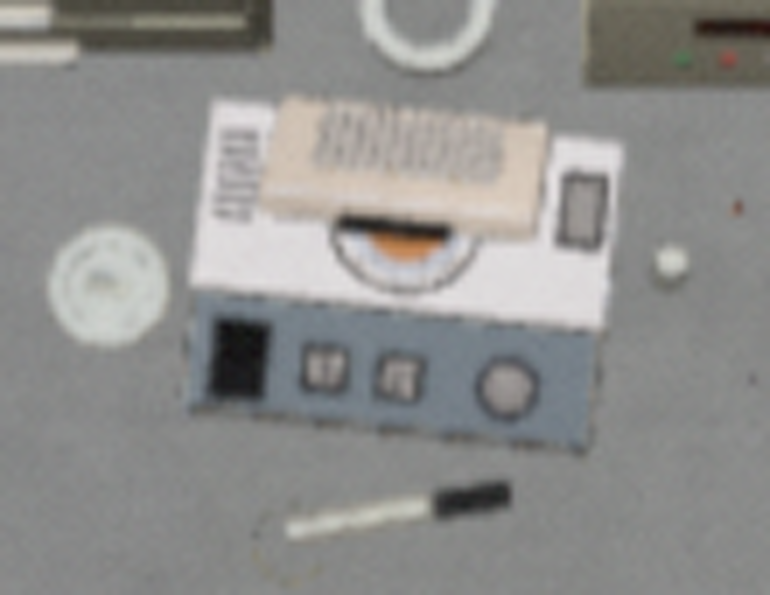

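View pics/a.png

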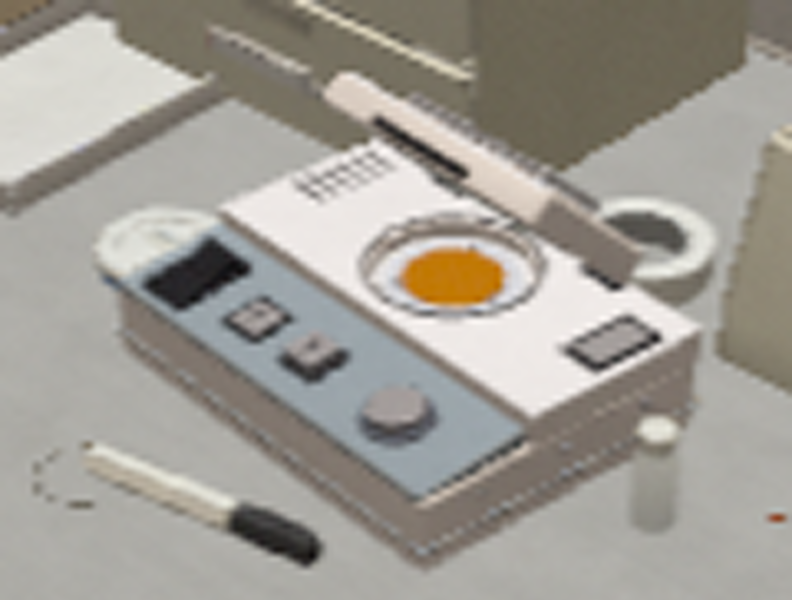

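The crops show the rocker, the left and right keys, the round key and the tab clearly in both views. In top-crop pixels they are at (240,359), (326,367), (401,376), (508,386) and (395,227). I'll triangulate these.

```bash
cat > h.py <<'E'
import cv2,numpy as np
from rig import cams,get_state
def P(c): return c["mtx"]@np.c_[c["R"],c["t"]]
def tri(cs,ct,a,b):
    X=cv2.triangulatePoints(P(cs),P(ct),np.array(a,float).T,np.array(b,float).T);return (X[:3]/X[3]).T
def ray(c,p,z):
    C=-c["R"].T@c["t"];d=c["R"].T@np.linalg.solve(c["mtx"],[p[0],p[1],1]);return C+d*(z-C[2])/d[2]
E
python3 - <<'E'
from h import *
cs,ct=cams.camera("scene"),cams.camera("top")
F=dict(rock=((198,272),(240,359)),kl=((258,317),(326,367)),kr=((315,354),(401,376)),st=((398,408),(508,386)),tabL=((378,120),(340,222)),tabR=((465,173),(447,236)),
BL=((220,212),(195,290)),BR=((530,415),(605,330)),FL=((108,280),(190,408)),FR=((420,500),(588,447)),vial=((658,430),(671,263)))
A=[(np.array(v[0])+.5)/6.6-.5+[245,140] for v in F.values()];B=[(np.array(v[1])+.5)/7-.5+[240,155] for v in F.values()]
X=tri(cs,ct,A,B)
for k,x,b in zip(F,X,B):
    r=P(ct)@np.r_[x,1];print(k,np.round(x*1e3,1),np.round(r[:2]/r[2]-b,1), np.round(ray(ct,b,.058)*1e3,1))
E
```

```text
rock [509.3 155.2  55.7] [ 0.1 -0.1] [508.5 155.4  58. ]
kl [504.7 108.1  54. ] [ 0. -0.] [504.2 107.8  58. ]
kr [500.1  66.1  55.3] [ 0.1 -0.1] [499.3  66.3  58. ]
st [494.2   7.   57.3] [ 0. -0.] [494.    7.1  58. ]
tabL [572.2  94.5 137. ] [ 0.1 -0.1] [585.5 101.1  58. ]
tabR [566.6  36.7 134.8] [ 0.4 -0.5] [577.8  41.5  58. ]
BL [547.  180.1  61.5] [ 0.1 -0.2] [547. 181.  58.]
BR [524.2 -46.   64.1] [-0.1  0.1] [525.4 -46.4  58. ]
FL [480.5 184.2  52.1] [-0.3  0.3] [481.1 182.5  58. ]
FR [461.5 -37.5  47.8] [ 0.1 -0.1] [460.3 -37.2  58. ]
vial [564.7 -84.   52.8] [ 0.2 -0.2] [563. -83.  58.]
```

The points agree with the given sizes: yaw is about -5.8°, the unit origin about (557,65), and the lid about 0.76 rad open. I'll close the fingers and move above the tab.

Request:
arm_command(rot=[[0,0,-0.139],[0,0,-0.139],[0,0,-0.139],[0,0,-0.139],[0,0,-0.139],[0,0,-0.139],[0,0,-0.139],[0,0,-0.139],[0,0,-0.139],[0,0,-0.139]], translation=[[0.531,0.4285,0.03],[0.531,0.4285,0.03],[0.531,0.4285,0.03],[0.531,0.4285,0.03],[0.531,0.4285,0.03],[0.531,0.4285,0.03],[0.531,0.4285,0.03],[0.531,0.4285,0.03],[0.531,0.4285,0.03],[0.531,0.4285,0.03]], hand=[-1,-1,-1,-1,-1,-1,-1,-1,-1,-1])

```text
t: 1.03
position: [0.4017, 0.2744, 0.2131]
orientation: [-180.0, -0.0, -5.7]
wrist_force: [0.9, 0.8, 0.5]
opening: -0.001
finger_force: 0.0
```

Request:
arm_command(rot=[[0,0,0],[0,0,0],[0,0,0],[0,0,0],[0,0,0],[0,0,0],[0,0,0],[0,0,0],[0,0,0],[0,0,0]], translation=[[0.165,0.175,0.01],[0.165,0.175,0.01],[0.165,0.175,0.01],[0.165,0.175,0.01],[0.165,0.175,0.01],[0.165,0.175,0.01],[0.165,0.175,0.01],[0.165,0.175,0.01],[0.165,0.175,0.01],[0.165,0.175,0.01]], hand=[-1,-1,-1,-1,-1,-1,-1,-1,-1,-1])

```text
t: 1.87
position: [0.547, 0.0863, 0.203]
orientation: [-180.0, 0.0, -5.7]
wrist_force: [-0.4, 0.4, 0.3]
opening: -0.003
finger_force: 0.0
```

Run:
```python
from h import *
a=cams.camera("scene")["pixels"][140:240,245:365,::-1];b=cams.camera("top")["pixels"][155:240,240:350,::-1]
f=lambda i:cv2.resize(i,(400,int(400*i.shape[0]/i.shape[1])),interpolation=cv2.INTER_CUBIC)
a,b=f(a),f(b);h=min(len(a),len(b));cv2.imwrite("pics/c.png",np.hstack([a[:h],b[:h]]))
s=get_state();print(s["position"],s["wrist_force"],s["orientation"])
```

```text
[0.5470162  0.08660089 0.20330222] [ 0.28817713 -0.3397835  -0.95270585] [-1.79981183e+02 -1.67833757e-02 -5.66223856e+00]
```

View pics/c.png

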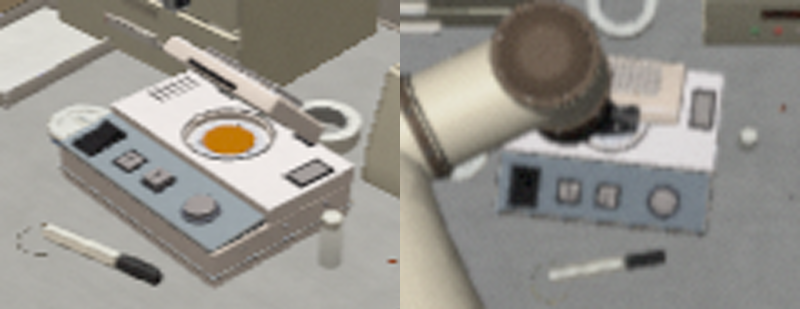

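The left half shows the lid still raised with the hand out of frame above it. The right half shows the gripper just left of the tab, near (620,120). I'll centre it and come down close above the tab.

Request:
arm_command(rot=[[0,0,0],[0,0,0],[0,0,0],[0,0,0],[0,0,0],[0,0,0]], translation=[[0.017,0.0205,0],[0.017,0.0205,0.02],[0.017,0.0205,0.04],[0.017,0.0205,0.05],[0.017,0.0205,0.05],[0.017,0.0205,0.05]], hand=[-1,-1,-1,-1,-1,-1])

```text
t: 2.47
position: [0.5623, 0.064, 0.1532]
orientation: [180.0, 0.0, -5.7]
wrist_force: [-0.1, -0.6, -0.0]
opening: 0.006
finger_force: 0.0
```

Run:
```python
from h import *
a=cams.camera("scene")["pixels"][120:210,260:370,::-1]
cv2.imwrite("pics/d.png",cv2.resize(a,None,fx=6,fy=6,interpolation=cv2.INTER_CUBIC))
```

```text
(no output)
```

View pics/d.png

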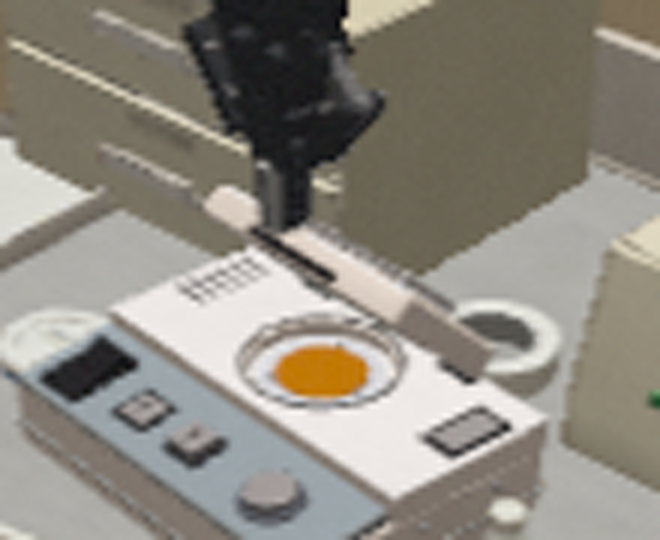

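The scene crop shows the fingertips at (288,225), just above the tab, which spans (255,235) to (330,275). I'll follow the arc downward.

Request:
arm_command(rot=[[0,0,0],[0,0,0],[0,0,0],[0,0,0],[0,0,0],[0,0,0],[0,0,0],[0,0,0]], translation=[[0,0,0.006],[0,0,0.012],[-0.003,0,0.015],[-0.006,0,0.018],[-0.009,0,0.021],[-0.011,0,0.0235],[-0.013,0,0.026],[-0.013,0,0.026]], hand=[-1,-1,-1,-1,-1,-1,-1,-1])

```text
t: 3.18
position: [0.5486, 0.0645, 0.1264]
orientation: [180.0, 0.1, -5.8]
wrist_force: [0.5, 0.9, 0.4]
opening: 0.001
finger_force: 0.0
```

Run:
```python
from h import *
a=cams.camera("scene")["pixels"][120:210,260:370,::-1]
cv2.imwrite("pics/e.png",cv2.resize(a,None,fx=6,fy=6,interpolation=cv2.INTER_CUBIC))
```

```text
(no output)
```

View pics/e.png

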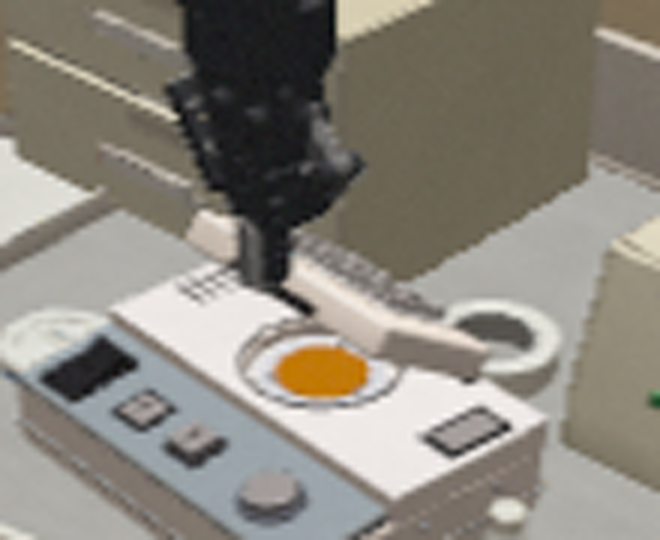

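The crop shows the fingertip at (265,285) on the tab, with the lid partly lowered. I'll carry on along the arc.

Request:
arm_command(rot=[[0,0,0],[0,0,0],[0,0,0],[0,0,0],[0,0,0],[0,0,0],[0,0,0],[0,0,0],[0,0,0],[0,0,0]], translation=[[-0.003,0,0.004],[-0.0055,0,0.0085],[-0.008,0,0.013],[-0.0105,0,0.018],[-0.0127,0,0.0225],[-0.0145,0,0.0275],[-0.0162,0,0.0325],[-0.0177,0,0.0375],[-0.0187,0,0.042],[-0.0195,0,0.046]], hand=[-1,-1,-1,-1,-1,-1,-1,-1,-1,-1])

```text
t: 4.07
position: [0.5299, 0.0667, 0.0804]
orientation: [180.0, 0.0, -5.8]
wrist_force: [-0.4, -0.5, 0.9]
opening: 0.001
finger_force: 0.3
```

Request:
arm_command(rot=[[0,0,0],[0,0,0],[0,0,0],[0,0,0],[0,0,0]], translation=[[-0.0005,0,0.002],[-0.001,0,0.004],[-0.001,0,0.006],[-0.001,0,0.007],[-0.001,0,0.007]], hand=[-1,-1,-1,-1,-1])

```text
t: 4.48
position: [0.5291, 0.0668, 0.0739]
orientation: [-180.0, -0.0, -5.8]
wrist_force: [0.2, -0.7, 0.5]
opening: 0.0
finger_force: 0.0
```

Near shut now. I'll press gently until the stop shows up in the force reading.

Request:
arm_command(rot=[[0,0,0],[0,0,0],[0,0,0],[0,0,0]], translation=[[0,0,0.001],[0,0,0.002],[0,0,0.003],[0,0,0.003]], hand=[-1,-1,-1,-1])

```text
t: 4.82
position: [0.5293, 0.0669, 0.0718]
orientation: [180.0, -0.0, -5.7]
wrist_force: [-2.8, 0.2, 5.6]
opening: 0.004
finger_force: 2.5
```

Request:
arm_command(rot=[[0,0,0],[0,0,0],[0,0,0],[0,0,0],[0,0,0]], translation=[[0,0,0.0005],[0,0,0.001],[0,0,0.001],[0,0,0.001],[0,0,0.001]], hand=[-1,-1,-1,-1,-1])

```text
t: 5.23
position: [0.5293, 0.0669, 0.0717]
orientation: [-180.0, -0.1, -5.7]
wrist_force: [-4.1, 0.4, 11.0]
opening: 0.002
finger_force: 5.1
```

The lid is shut, with the tab at 72 mm as specified. Next I'll lift and move above the far half of the rocker.

Request:
arm_command(rot=[[0,0,0],[0,0,0],[0,0,0],[0,0,0],[0,0,0],[0,0,0],[0,0,0],[0,0,0],[0,0,0],[0,0,0]], translation=[[-0.001,0,-0.01],[-0.002,0,-0.03],[-0.012,-0.02,-0.04],[-0.012,-0.05,-0.04],[-0.012,-0.086,-0.04],[-0.012,-0.086,-0.035],[-0.012,-0.086,-0.02],[-0.012,-0.086,-0.008],[-0.012,-0.086,-0.004],[-0.012,-0.086,-0.004]], hand=[-1,-1,-1,-1,-1,-1,-1,-1,-1,-1])

```text
t: 6.07
position: [0.5251, 0.153, 0.073]
orientation: [179.9, 0.1, -5.8]
wrist_force: [-0.0, 0.3, 0.8]
opening: -0.001
finger_force: 0.0
```

Run:
```python
from h import *
print(get_state()["position"])
a=cams.camera("scene")["pixels"][140:230,250:360,::-1]
cv2.imwrite("pics/f.png",cv2.resize(a,None,fx=6,fy=6,interpolation=cv2.INTER_CUBIC))
```

```text
[0.52507859 0.15298382 0.07299878]
```

View pics/f.png

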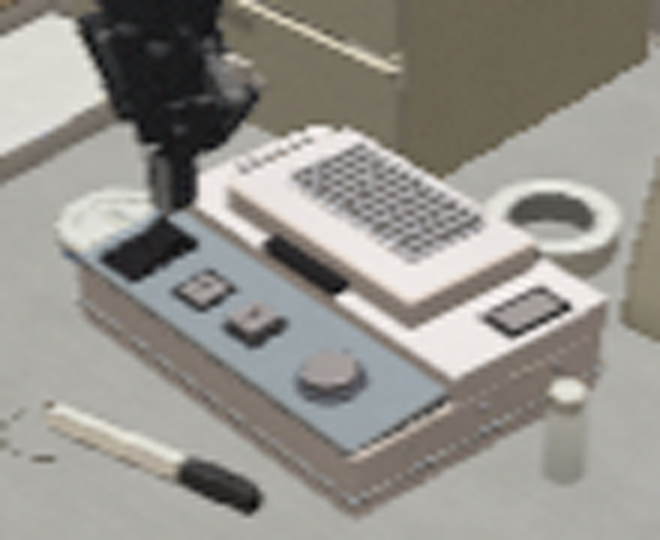

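The lid is fully shut. The fingertip at (178,212) sits over the far edge of the rocker, which is centred at (152,247). I'll move 2 mm forward and press.

Request:
arm_command(rot=[[0,0,0],[0,0,0],[0,0,0],[0,0,0],[0,0,0],[0,0,0],[0,0,0],[0,0,0]], translation=[[-0.002,0,0.002],[-0.002,0,0.004],[-0.002,0,0.006],[-0.002,0,0.008],[-0.002,0,0.0095],[-0.002,0,0.011],[-0.002,0,0.012],[-0.002,0,0.012]], hand=[-1,-1,-1,-1,-1,-1,-1,-1])

```text
t: 6.78
position: [0.5243, 0.1538, 0.0623]
orientation: [-180.0, -0.1, -5.8]
wrist_force: [0.8, -1.0, 3.3]
opening: 0.001
finger_force: 1.3
```

Request:
arm_command(rot=[[0,0,0],[0,0,0],[0,0,0],[0,0,0],[0,0,0]], translation=[[0,0,0.0005],[0,0,0.001],[0,0,0.0015],[0,0,0.002],[0,0,0.002]], hand=[-1,-1,-1,-1,-1])

```text
t: 7.2
position: [0.5234, 0.1538, 0.0596]
orientation: [180.0, 0.1, -5.8]
wrist_force: [0.6, -0.2, -0.8]
opening: -0.001
finger_force: 0.1
```

Request:
arm_command(rot=[[0,0,0],[0,0,0],[0,0,0]], translation=[[0,0,0.0007],[0,0,0.0015],[0,0,0.0015]], hand=[-1,-1,-1])

```text
t: 7.45
position: [0.5232, 0.1535, 0.0579]
orientation: [180.0, 0.1, -5.8]
wrist_force: [-0.4, 0.8, -0.4]
opening: -0.002
finger_force: 0.0
```

The force has dropped to zero, so the rocker has tipped over. Next is the right square key: up, across, and down to just above it, with a look along the way.

Request:
arm_command(rot=[[0,0,0],[0,0,0],[0,0,0],[0,0,0],[0,0,0],[0,0,0],[0,0,0],[0,0,0],[0,0,0],[0,0,0]], translation=[[0,0,-0.012],[0,0,-0.025],[-0.014,0.03,-0.025],[-0.014,0.06,-0.025],[-0.014,0.0893,-0.025],[-0.014,0.0893,-0.02],[-0.014,0.0893,-0.012],[-0.014,0.0893,-0.01],[-0.014,0.0893,-0.01],[-0.014,0.0893,-0.01]], hand=[-1,-1,-1,-1,-1,-1,-1,-1,-1,-1])

```text
t: 8.28
position: [0.501, 0.0671, 0.0681]
orientation: [180.0, 0.0, -5.7]
wrist_force: [-0.2, -0.6, 0.4]
opening: 0.002
finger_force: 0.0
```

Run:
```python
from h import *
print(get_state()["position"])
a=cams.camera("scene")["pixels"][140:230,250:360,::-1]
cv2.imwrite("pics/g.png",cv2.resize(a,None,fx=6,fy=6,interpolation=cv2.INTER_CUBIC))
```

```text
[0.50102175 0.06707917 0.06810879]
```

View pics/g.png

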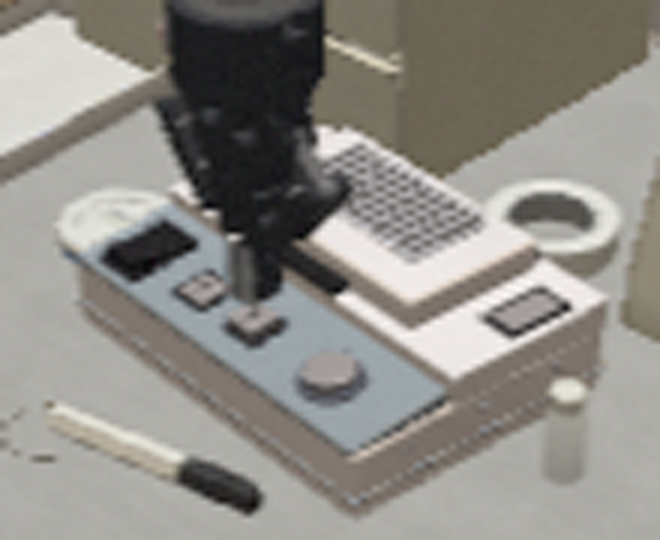

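The rocker's front half now stands up, so the power is on. The fingertip at (255,298) is about 13 mm above the right key at (255,325), which puts it over the centre. I'll press.

Request:
arm_command(rot=[[0,0,0],[0,0,0],[0,0,0],[0,0,0],[0,0,0],[0,0,0],[0,0,0],[0,0,0]], translation=[[0,0,0.002],[0,0,0.004],[0,0,0.006],[0,0,0.008],[0,0,0.0095],[0,0,0.011],[0,0,0.012],[0,0,0.012]], hand=[-1,-1,-1,-1,-1,-1,-1,-1])

```text
t: 9.0
position: [0.5006, 0.0662, 0.0561]
orientation: [180.0, 0.0, -5.8]
wrist_force: [0.0, 1.0, 0.3]
opening: -0.001
finger_force: 0.0
```

Request:
arm_command(rot=[[0,0,0],[0,0,0],[0,0,0],[0,0,0],[0,0,0]], translation=[[0,0,0.001],[0,0,0.002],[0,0,0.003],[0,0,0.0035],[0,0,0.0035]], hand=[-1,-1,-1,-1,-1])

```text
t: 9.42
position: [0.501, 0.0663, 0.0547]
orientation: [180.0, -0.0, -5.7]
wrist_force: [-4.9, 0.3, 12.6]
opening: -0.002
finger_force: 6.3
```

The key has met its stop at 12 N, so it should be in. I'll hold briefly, move above the start key and check with a picture.

Request:
arm_command(rot=[[0,0,0],[0,0,0],[0,0,0],[0,0,0],[0,0,0],[0,0,0],[0,0,0],[0,0,0],[0,0,0],[0,0,0]], translation=[[0,0,0],[0,0,0],[0,0,-0.012],[0,0,-0.03],[-0.001,0.03,-0.03],[-0.001,0.0597,-0.03],[-0.001,0.0597,-0.022],[-0.001,0.0597,-0.022],[-0.001,0.0597,-0.022],[-0.001,0.0597,-0.022]], hand=[-1,-1,-1,-1,-1,-1,-1,-1,-1,-1])

```text
t: 10.25
position: [0.4942, 0.0075, 0.075]
orientation: [180.0, -0.0, -5.7]
wrist_force: [-0.1, 0.4, 0.8]
opening: -0.0
finger_force: 0.0
```

Run:
```python
from h import *
print(get_state()["position"])
a=cams.camera("scene")["pixels"][160:225,255:345,::-1]
b=cv2.imread("pics/scene0.png")[160:225,255:345]
f=lambda i:cv2.resize(i,None,fx=8,fy=8,interpolation=cv2.INTER_CUBIC)[:,:400] 
cv2.imwrite("pics/i.png",np.hstack([f(a)[:, :440],f(b)[:, :440]]))
```

```text
[0.49421946 0.00752963 0.07501361]
```

View pics/i.png

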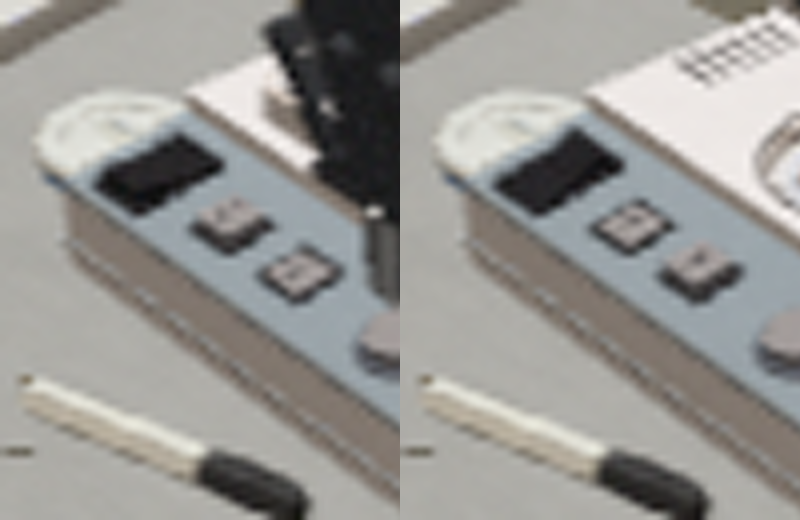

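On the left (now), the left key at (232,222) stands out and the right key at (300,272) is in. On the right (start) it was the other way round. The rocker is flipped too, so I'll press start.

Request:
arm_command(rot=[[0,0,0],[0,0,0],[0,0,0],[0,0,0],[0,0,0],[0,0,0],[0,0,0],[0,0,0],[0,0,0]], translation=[[0,0,0.006],[0,0,0.011],[0,0,0.014],[0,0,0.016],[0,0,0.018],[0,0,0.0195],[0,0,0.0205],[0,0,0.0205],[0,0,0.0205]], hand=[-1,-1,-1,-1,-1,-1,-1,-1,-1])

```text
t: 11.05
position: [0.4942, 0.0073, 0.0557]
orientation: [-180.0, -0.1, -5.7]
wrist_force: [-3.1, 1.7, 9.4]
opening: -0.003
finger_force: 5.0
```

Start is fully in, at 9 N. I'll hold briefly, then lift clear.

Request:
arm_command(rot=[[0,0,0],[0,0,0],[0,0,0],[0,0,0],[0,0,0],[0,0,0],[0,0,0],[0,0,0],[0,0,0],[0,0,0]], translation=[[0,0,0.0007],[0,0,0.0007],[0,0,-0.01],[0,0,-0.03],[0,0,-0.06],[0,0,-0.09],[0,0,-0.12],[0,0,-0.12],[0,0,-0.12],[0,0,-0.12]], hand=[-1,-1,-1,-1,-1,-1,-1,-1,-1,-1])

```text
t: 11.88
position: [0.4932, 0.0069, 0.1739]
orientation: [-180.0, 0.1, -5.8]
wrist_force: [-0.0, -1.2, -1.1]
opening: -0.001
finger_force: 0.0
```

Run:
```python
from rig import get_state,ticket
s=get_state();print(s["position"],s["wrist_force"]);print(ticket.close_job())
```

```text
[0.49315488 0.00688004 0.17389811] [-0.0235187  -1.16760813 -1.06690353]
the job is handed in; nothing more can be done
None
```

The job is handed in at about 12 s of the 48 s allowed: lid shut, power on and long-exposure key in (all seen in the pictures), then start pressed to its stop at 9 N and released; no verdict came back, and I took no picture of the start key back up.

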